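Fill the empty pockets of a stamp-die holder and lock it

ROBOT

A 6-joint arm with a two-finger parallel gripper is mounted at the origin on the work surface. World frame = base frame: x ahead of the robot, y to its left, z up, the work surface at z = 0. Lengths are in m, angles in rad, forces in N, time in s.
With the tool pointing down it reaches from about 0.425 to 0.95 m from the base axis. Payload 3.5 kg.
Tool frame: the origin (TCP) lies at the very end of the fingers, on their centre line; the grasp point (between the pads) lies 19 mm behind it; z points along the fingers, y is the line along which they close (so a half turn about z gives the same grasp; the last joint's range is limited). The gripper opens to 85 mm and grips with 20 to 120 N. Pads are 22 mm wide; open, the fingers measure 114 mm over their backs; the gripper's body (76 mm by 85 mm) begins 54 mm behind the grasp point. The pads swing forward as they close: fully open they stand 13 mm farther back than shut.
Start: joints at [1.047, 0.286, 1.577, -0, 1.279, -0.15], TCP at [0.246, 0.628, 0.231] pointing down, gripper open.
Joint ranges: [-2.77, 2.77], [-0.9, 2.22], [0.21, 2.48], [-1.53, 4.67], [0.24, 2.81], [-2.84, 2.84]. Speed limits (rad/s): [2.79, 2.79, 3.14, 3.14, 3.14, 3.14].

INTERFACE

Orientations are given as a unit quaternion [x, y, z, w].
In Python, from plant import ctrl gives the robot as it stands.
- The arm moves only by the tool carry_out, never from a script. Its argument "deltas" is one flat list of numbers, 6 for each row, row after row: the shift along the tool's x, y, z in m, then the turn, a rotation vector about the tool's x, y, z in rad. A call has 1 to 5 rows; each row is the pose to reach, as a shift and turn from the pose commanded when the call began, along the tool's axes at that moment; what a row does not reach only later rows make up. A row lasts 1/8 s, in which the tool goes at most 62.5 mm and 10.7 degrees, less where a joint would pass 70% of its speed; a pose out of reach is approached as far as the arm can. A call with a gripper value outside its range is refused whole. "grip" is the opening in per cent of the stroke, from 0 (shut) to 100 (fully open), set as the call begins (left out, the last holds). The fingers move at their own pace and stop on an object; "grip_force" is the grip in N (left out, the last holds). Time passes only in rows, so rows that repeat a pose let the fingers close. It gives the time, the measured TCP pose, the force, the opening and the grip force at its end, in the units of the state.
- ctrl.get_state(): the state, without advancing time (a new reading comes with each control period).
- ctrl.read_camera(name): name is "scene" or "top"; returns (picture, depth): 480x640x3 uint8, red, green, blue; 480x640 float32, m along the optical axis (not along the pixel's ray), 0 where there is no reading.
- ctrl.camera_model(name): a dict with "intrinsics" (3x3 intrinsics, pixels), "k1" (the pictures are not rectified: a ray, as slopes to the right and down, at radius r is drawn at 1 + k1 r^2 times it, then the intrinsics apply), "extrinsics" (4x4, takes a point from world to camera coordinates). Camera axes: x right, y down, z forward; pixel columns grow to the right and rows downward; lengths in m; the calibration is good to about 2 mm. A picture is of the moment at which its call begins. camera_model takes no time and is no camera call.
- ctrl.sign_off(): hands the job in; it is judged then, once.
Trained networks look in the newest picture that a camera, given by its name, has taken for a name from the list of things; names that differ only in an ending like _2 or _b are one class to them, and where a whole thing is asked for, a point or a joint stands for the part that bears it (a point fixed in the world has none). Each returns a list of dicts, best first, with "score" (0 to 1); they miss things now and then, are a little off and sometimes report something else, mostly with a low value. They report only what shows in the picture. A call takes as long as a camera call. They do not tell look-alikes from the thing itself.
- ctrl.find_in(camera, query): "uv" ([column, row] in pixels, amid what is visible of it).
The state is a dict: "time": time; "qpos": joint angles; "dq": joint speeds; "joint_efforts": joint torques, N m; "eef_pos": TCP position; "tcp_rot": TCP orientation; "contact_force": force on the tool from outside, world axes, zero at the start; "wrist_torque": the same for the moment, N m; "opening": opening from 0.0 (shut) to 1.0 (fully open); "finger_force": force on a finger pad.
Only numpy, scipy, OpenCV 4.12 (cv2) and the standard library are available. Lean on these libraries where they do the work, as an engineer would, in place of code of your own. Each camera call takes 0.05 s, during which the arm holds its last target. There are 200 camera calls.

TASK

Two of the five pockets in the stamp-die holder are empty. Stand the two spare brass dies from the mat in them, motif up and fully down, one to a pocket; then swing the red locking lever fully shut. Leave the dies that are already set in their pockets, and do not disturb the other things on the bench.

Things in the scene. Friction and masses are not known exactly. Their poses are not given: they have to be found in the camera images.
- holder: dark steel die holder, plate 70 (its x) x 250 (its y) x 20 tall, fixed on the mat; origin: centre of its underside, z up. A row of five square pockets along its y axis, 44 apart, each 30 x 30, 15 deep, red felt on the floor. A grey lever block (85 x 45, 26 tall) at its +y end. The fingers have most room when they close across the row (along the holder's x)
- rail_mid (a point): middle of the top of the brass clamp rail, 10 wide, 5 tall, along the whole row on the pockets' -x side; its top is 25 above the holder's underside, and it shifts 2 to 5 mm with the lever. Keep the fingertips more than 30 above the holder's underside when setting a die
- pocket1 (a point): centre of the floor of pocket 1, 5 above the holder's underside, at y = -88 mm in the holder's frame; axes as the holder's
- pocket2 (a point): centre of the floor of pocket 2, 5 above the holder's underside, at y = -44 mm in the holder's frame; axes as the holder's
- pocket3 (a point): centre of the floor of pocket 3, 5 above the holder's underside, at y = 0 mm in the holder's frame; axes as the holder's
- pocket4 (a point): centre of the floor of pocket 4, 5 above the holder's underside, at y = 44 mm in the holder's frame; axes as the holder's
- pocket5 (a point): centre of the floor of pocket 5, 5 above the holder's underside, at y = 88 mm in the holder's frame; axes as the holder's
- set_die1: brass stamp die already standing in one of the pockets (which one varies), a square block 24 x 24 x 50 with a dark 1 mm motif on top; origin at the centre of its underside, z up
- set_die2: brass stamp die already standing in one of the pockets (which one varies), a square block 24 x 24 x 50 with a dark 1 mm motif on top; origin at the centre of its underside, z up
- set_die3: brass stamp die already standing in one of the pockets (which one varies), a square block 24 x 24 x 50 with a dark 1 mm motif on top; origin at the centre of its underside, z up
- spare_die1: spare brass stamp die standing motif up on the mat, a square block 24 x 24 x 50 (about 0.24 kg) with a dark 1 mm motif on top; origin at the centre of its underside, x and y square to its sides, z up; grip it near the top
- spare_die2: spare brass stamp die standing motif up on the mat, a square block 24 x 24 x 50 (about 0.24 kg) with a dark 1 mm motif on top; origin at the centre of its underside, x and y square to its sides, z up; grip it near the top
- lock_lever (a joint): angle of the red locking lever about its vertical pivot, rad: 0 is fully shut against its stop, lying along the row on the -x side and pointing to the holder's -y; about 1.6 is fully open, pointing to the holder's -x. It starts open and stays where it is left; about 1 to 2 N at the knob moves it
- lever_pivot (a point): on the lever's pivot axis, fixed to the holder at (-36, 145, 39) mm in its frame (top of the lever's boss)
- lever_knob (a point): centre of the top of the lever's upright black knob, a post 16 diameter and 42 tall, 80 from the pivot axis; this point is 70 above the holder's underside. The red bar below it has its top 37.5 above the holder's underside
- glue_jar: bystander: amber glass glue jar with a brass lid, 60 diameter, 80 tall; origin on its underside; leave alone
- weight1: bystander: steel disc weight with a knob on top, 80 diameter, 76 tall; origin on its underside; leave alone
- weight2: bystander: second steel disc weight, same as weight1; origin on its underside; leave alone
- mallet: bystander: mallet lying flat, wooden handle along its x axis; origin on its underside; leave alone
- awl: bystander: awl with a red handle lying flat along its x axis, about 200 long; origin on its underside; leave alone
- slicker: bystander: flat wooden paddle (edge slicker) lying along its x axis, about 205 x 38 x 10; origin on its underside; leave alone
- mug: bystander: blue ceramic mug, 80 diameter, 90 tall; origin on its underside; leave alone
Mind the look-alikes: they are no part of the job. Leave any turquoise look-alike of the set_die2 alone.

How it is judged:
On the way, in this order (a step that is already met when the one before it is completed fails the run):
1. both spare dies stand in pockets, released, with the lever still open ((horizontal distance between spare_die1 and pocket1 below 0.007 m or horizontal distance between spare_die1 and pocket2 below 0.007 m or horizontal distance between spare_die1 and pocket3 below 0.007 m or horizontal distance between spare_die1 and pocket4 below 0.007 m or horizontal distance between spare_die1 and pocket5 below 0.007 m) and z of each of spare_die1, spare_die2 in the frame of holder below 0.009 m and angle between each of spare_die1, spare_die2's own z axis and vertical below 0.12 rad and (horizontal distance between spare_die2 and pocket1 below 0.007 m or horizontal distance between spare_die2 and pocket2 below 0.007 m or horizontal distance between spare_die2 and pocket3 below 0.007 m or horizontal distance between spare_die2 and pocket4 below 0.007 m or horizontal distance between spare_die2 and pocket5 below 0.007 m) and contact force between the fingers and spare_die1 below 0.3 N and linear speed of each of spare_die1, spare_die2 below 0.03 m/s and contact force between the fingers and spare_die2 below 0.3 N and value of joint lock_lever above 0.5 rad), for 0.2 s.
2. the locking lever is shut (value of joint lock_lever below 0.12 rad), for 0.2 s.
At the end, for the whole second after the job is handed in: All five dies stand upright (within 0.12 rad), motif up, each in a pocket (within 7 mm of its centre) and down on its floor (within 4 mm), released and at rest, and the lever is within 0.12 rad of fully shut ((horizontal distance between spare_die1 and pocket1 below 0.007 m or horizontal distance between spare_die1 and pocket2 below 0.007 m or horizontal distance between spare_die1 and pocket3 below 0.007 m or horizontal distance between spare_die1 and pocket4 below 0.007 m or horizontal distance between spare_die1 and pocket5 below 0.007 m) and z of each of spare_die1, spare_die2, set_die1, set_die2, set_die3 in the frame of holder below 0.009 m and angle between each of spare_die1, spare_die2, set_die1, set_die2, set_die3's own z axis and vertical below 0.12 rad and (horizontal distance between spare_die2 and pocket1 below 0.007 m or horizontal distance between spare_die2 and pocket2 below 0.007 m or horizontal distance between spare_die2 and pocket3 below 0.007 m or horizontal distance between spare_die2 and pocket4 below 0.007 m or horizontal distance between spare_die2 and pocket5 below 0.007 m) and (horizontal distance between set_die1 and pocket1 below 0.007 m or horizontal distance between set_die1 and pocket2 below 0.007 m or horizontal distance between set_die1 and pocket3 below 0.007 m or horizontal distance between set_die1 and pocket4 below 0.007 m or horizontal distance between set_die1 and pocket5 below 0.007 m) and (horizontal distance between set_die2 and pocket1 below 0.007 m or horizontal distance between set_die2 and pocket2 below 0.007 m or horizontal distance between set_die2 and pocket3 below 0.007 m or horizontal distance between set_die2 and pocket4 below 0.007 m or horizontal distance between set_die2 and pocket5 below 0.007 m) and (horizontal distance between set_die3 and pocket1 below 0.007 m or horizontal distance between set_die3 and pocket2 below 0.007 m or horizontal distance between set_die3 and pocket3 below 0.007 m or horizontal distance between set_die3 and pocket4 below 0.007 m or horizontal distance between set_die3 and pocket5 below 0.007 m) and contact force between the fingers and spare_die1 below 0.3 N and linear speed of each of spare_die1, spare_die2, set_die1, set_die2, set_die3 below 0.03 m/s and contact force between the fingers and spare_die2 below 0.3 N and contact force between the fingers and set_die1 below 0.3 N and contact force between the fingers and set_die2 below 0.3 N and contact force between the fingers and set_die3 below 0.3 N and value of joint lock_lever below 0.12 rad); the robot touches nothing.
It fails at once if a die that was already set is taken out or moved by more than 20 mm (distance of any of set_die1, set_die2, set_die3 from where it was at the start of the episode above 0.02 m).
It fails at once if a bystander is moved by more than 30 mm (distance of any of glue_jar, weight1, weight2, mallet, awl, slicker, mug from where it was at the start of the episode above 0.03 m).
It also fails if it takes over 64 s, if anything falls off the work surface, if the arm or the gripper's body presses on something with over 40 N, if the wrist force passes 120 N, or if a joint passes its speed limit or range.

## Working session

There is one attempt and no reset: what is moved stays moved. The work goes in short steps, Python scripts to look and compute and a tool call to move; the robot and the scene stay as the last step left them, time stands still between calls to the robot, and variables do not carry over. Pictures are saved under pics/ and viewed, at most 10 in all, crops included, and the job is handed in when it is done.

Besides the shell and the picture viewer there is one more tool, called after "Emit:" as name(argument=value, ...) on one line, values as JSON. carry_out: Moves the arm, as the interface text tells. Its arguments: {"type":"object","properties":{"deltas":{"type":"array"},"grip":{"type":"number"},"grip_force":{"type":"number"}},"required":["deltas"]}

```bash
mkdir -p pics; ls; cat > h.py <<'E'
import numpy as np, cv2
from plant import ctrl
from scipy.spatial.transform import Rotation as R
def shot(n,f=None):
    im,d=ctrl.read_camera(n)
    if f: cv2.imwrite('pics/'+f,im[:,:,::-1])
    return im,d
def ray(n,uv):
    m=ctrl.camera_model(n);K=np.array(m['intrinsics'],float)
    p=cv2.undistortPoints(np.array(uv,float).reshape(-1,1,2),K,np.array([m['k1'],0,0,0.]))[:,0]
    return np.c_[p,np.ones(len(p))],np.array(m['extrinsics'])
def at_depth(n,uv,d):
    r,E=ray(n,uv); c=r*np.asarray(d).reshape(-1,1)
    return (c-E[:3,3])@E[:3,:3]
def at_z(n,uv,z):
    r,E=ray(n,uv); o=-E[:3,:3].T@E[:3,3]; w=r@E[:3,:3]
    return o+w*((z-o[2])/w[:,2])[:,None]
def cloud(n,d):
    v,u=np.mgrid[0:480,0:640]
    return at_depth(n,np.c_[u.ravel(),v.ravel()],d.ravel()).reshape(480,640,3)
def proj(n,P):
    m=ctrl.camera_model(n);E=np.array(m['extrinsics'])
    return cv2.projectPoints(np.array(P,float).reshape(-1,1,3),cv2.Rodrigues(E[:3,:3])[0],E[:3,3],np.array(m['intrinsics'],float),np.array([m['k1'],0,0,0.]))[0][:,0]
E
python3 - <<'E'
from h import *
for n in('top','scene'):
    im,d=shot(n,n+'0.png'); np.savez(n+'0.npz',im=im,d=d)
    m=ctrl.camera_model(n);E=np.array(m['extrinsics']);print(n,m['k1'],(-E[:3,:3].T@E[:3,3]).round(3),E[:3,:3].round(2).tolist())
    for q in['spare_die1','set_die1','holder','lever_knob','lever_pivot','rail_mid']:
        for r in ctrl.find_in(n,q):
            u=r['uv'];print(q,round(r['score'],2),np.round(u),at_depth(n,[u],[d[int(u[1]),int(u[0])]]).round(3))
s=ctrl.get_state();print(s['time'],s['eef_pos'],s['tcp_rot'],s['contact_force'],s['opening'])
E
```

```text
pics
top -0.047744171415778754 [0.322 0.    1.676] [[0.02, -1.0, 0.01], [-0.99, -0.02, -0.12], [0.12, -0.01, -0.99]]
spare_die1 0.64 [420. 258.] [[ 0.471 -0.302  0.035]]
spare_die1 0.31 [215. 231.] [[0.533 0.271 0.044]]
set_die1 0.58 [271. 184.] [[0.667 0.12  0.047]]
set_die1 0.5 [247. 220.] [[0.322 0.    1.676]]
set_die1 0.43 [234. 215.] [[0.577 0.219 0.059]]
set_die1 0.3 [254. 227.] [[0.552 0.168 0.003]]
set_die1 0.28 [426. 189.] [[ 0.671 -0.32   0.013]]
holder 0.79 [252. 224.] [[0.552 0.167 0.058]]
lever_knob 0.74 [216. 234.] [[0.526 0.27  0.034]]
lever_knob 0.59 [465. 334.] [[ 0.264 -0.432  0.007]]
lever_pivot 0.63 [256. 226.] [[0.553 0.16  0.016]]
rail_mid 0.74 [260. 232.] [[0.536 0.147 0.025]]
rail_mid 0.44 [216. 231.] [[ 0.537  0.275 -0.   ]]
scene -0.03538316637444891 [1.061 0.394 0.806] [[-0.62, 0.78, -0.0], [0.58, 0.46, -0.68], [-0.53, -0.42, -0.74]]
spare_die1 0.62 [249. 194.] [[ 0.49  -0.297  0.042]]
spare_die1 0.55 [372. 284.] [[0.527 0.118 0.027]]
spare_die1 0.52 [274. 213.] [[ 0.506 -0.192  0.046]]
set_die1 0.81 [345. 268.] [[0.542 0.054 0.05 ]]
set_die1 0.74 [399. 322.] [[0.592 0.224 0.056]]
set_die1 0.74 [379. 248.] [[0.446 0.081 0.052]]
set_die1 0.61 [408. 266.] [[0.444 0.158 0.043]]
set_die1 0.55 [386. 307.] [[0.578 0.182 0.055]]
set_die1 0.54 [332. 327.] [[0.682 0.124 0.051]]
set_die1 0.45 [392. 320.] [[0.574 0.199 0.02 ]]
holder 0.59 [250. 195.] [[ 0.485 -0.3    0.034]]
holder 0.55 [388. 320.] [[0.58  0.194 0.02 ]]
holder 0.39 [386. 310.] [[0.582 0.185 0.051]]
lever_knob 0.72 [438. 318.] [[0.523 0.277 0.038]]
lever_pivot 0.68 [389. 321.] [[0.58  0.197 0.022]]
rail_mid 0.64 [368. 286.] [[0.531 0.111 0.019]]
rail_mid 0.42 [384. 307.] [[0.577 0.179 0.053]]
0.7 [0.24644739 0.62840974 0.23137412] [1.85795383e-01 9.82588456e-01 4.11164309e-05 2.02606447e-05] [-0.08665457 -0.09640272 -0.48190247] 1.005105414117444
```

```bash
python3 - <<'E'
import cv2
a=cv2.imread('pics/top0.png')[130:290,180:460];cv2.imwrite('pics/a.png',cv2.resize(a,(798,456),interpolation=2))
a=cv2.imread('pics/scene0.png')[160:420,200:520];cv2.imwrite('pics/b.png',cv2.resize(a,(738,600),interpolation=2))
E
```

```text
(no output)
```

View pics/a.png

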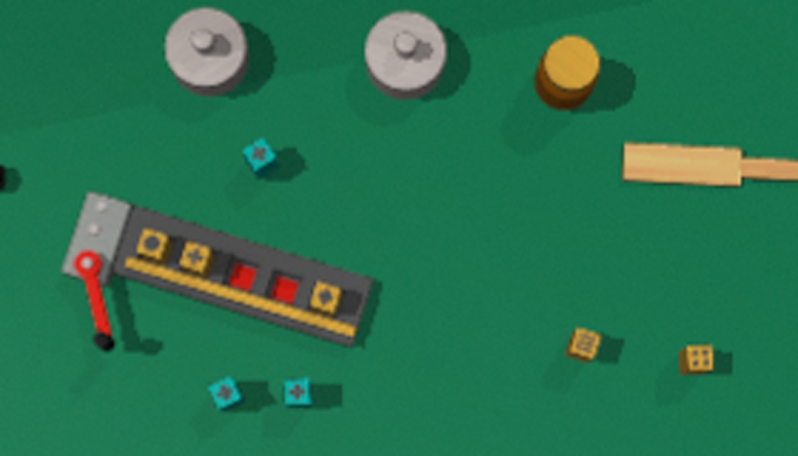

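View pics/b.png

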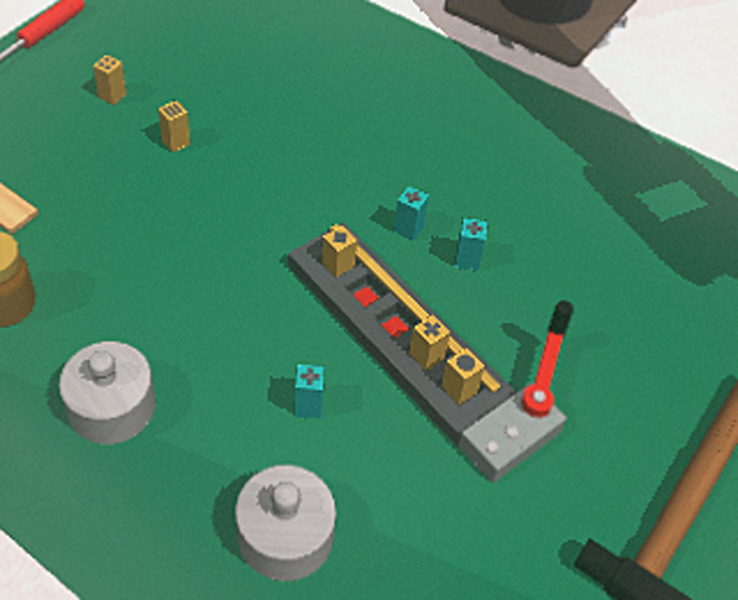

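View pics/scene0.png

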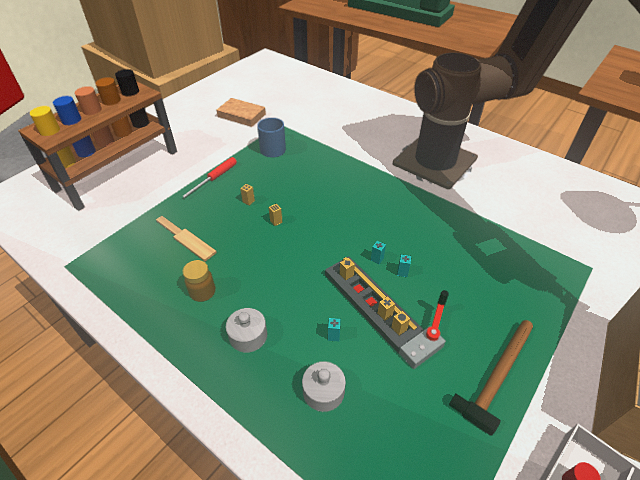

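The holder's empty pockets are 2 and 3: red felt shows at about (265,227) and (280,231) in the top picture. The brass spares stand at about (385,251) and (425,255). The three turquoise blocks are decoys. Next I'll fit the poses.

```bash
cat > fit.py <<'E'
from h import *
from scipy.optimize import minimize
def gold(im):
    h=cv2.cvtColor(im,cv2.COLOR_RGB2HSV)
    return ((h[...,0]>=12)&(h[...,0]<=30)&(h[...,1]>110)&(h[...,2]>70)).astype(np.uint8)
S=8
def hull_mask(n,P,x0,y0,w,h):
    uv=(proj(n,P)-[x0-.5,y0-.5])*S-.5
    m=np.zeros((h*S,w*S),np.uint8);cv2.fillConvexPoly(m,cv2.convexHull(np.round(uv).astype(np.int32)),1)
    return cv2.resize(m.astype(np.float32),(w,h),interpolation=cv2.INTER_AREA)
def box(x,y,a,hx,hy,z0,z1):
    c,s=np.cos(a),np.sin(a)
    return [[x+c*i-s*j,y+s*i+c*j,z] for i in(-hx,hx) for j in(-hy,hy) for z in(z0,z1)]
def fit_die(views,xy,z0=0.,z1=.0505):
    # views: {cam: mask}
    def cost(p):
        t=0
        for n,(m,b) in views.items():
            t+=np.abs(hull_mask(n,box(p[0]/1e3,p[1]/1e3,p[2]/30,.012,.012,z0,z1),*b)-m).sum()/m.sum()
        return t
    best=None
    for a in np.arange(-45,45,15):
        r=minimize(cost,[xy[0]*1e3,xy[1]*1e3,np.radians(a)*30],method='Nelder-Mead',options=dict(initial_simplex=np.array([xy[0]*1e3,xy[1]*1e3,np.radians(a)*30])+np.array([[0,0,0],[4,0,0],[0,4,0],[0,0,6]]),xatol=.05,fatol=1e-4))
        if best is None or r.fun<best.fun:best=r
    return best.x[0]/1e3,best.x[1]/1e3,np.degrees(best.x[2]/30),best.fun
def views_for(xy,ims,half=.045):
    V={}
    for n,im in ims.items():
        q=proj(n,box(*xy,0,half,half,0,.05));x0,y0=np.floor(q.min(0)).astype(int);x1,y1=np.ceil(q.max(0)).astype(int)
        m=gold(im)[y0:y1,x0:x1];m=cv2.morphologyEx(m,cv2.MORPH_CLOSE,np.ones((5,5),np.uint8))
        k,l,st,_=cv2.connectedComponentsWithStats(m);
        if k>1:m=(l==1+st[1:,4].argmax())
        V[n]=(m.astype(np.float32),(x0,y0,x1-x0,y1-y0))
    return V
E
python3 - <<'E'
from fit import *
D={n:np.load(n+'0.npz') for n in('top','scene')};ims={n:D[n]['im'] for n in D}
C={n:cloud(n,D[n]['d']) for n in D}
for n in D:
    c=C[n];h=cv2.cvtColor(ims[n],cv2.COLOR_RGB2HSV)
    ok=(D[n]['d']>0)&(c[...,0]>.35)&(c[...,0]<.75)&(abs(c[...,1])<.35)
    g=ok&(h[...,0]>60)&(h[...,0]<85)&(h[...,1]>120);print(n,'mat z',np.median(c[g][:,2]).round(4),c[g][:,2].std().round(4))
    p=ok&(h[...,1]<60)&(h[...,2]<110)&(c[...,2]>.012)&(c[...,2]<.027)
    P=c[p];print('plate',p.sum(),np.median(P[:,2]),cv2.minAreaRect((P[:,:2]*1000).astype(np.float32)))
    P=c[ok&(h[...,0]>=14)&(h[...,0]<=28)&(h[...,1]>120)&(c[...,2]>.046)]
    G,lab=cv2.partition((P[:,:2]*1000).astype(np.float32).tolist(),lambda a,b:0) if 0 else (0,0)
    m=gold(ims[n])&(c[...,2]>.044)&ok
    k,l,st,ce=cv2.connectedComponentsWithStats(m.astype(np.uint8))
    for i in range(1,k):
        if st[i,4]>8:print('top',st[i,4],np.median(c[l==i],0).round(4))
for xy in[(.506,-.192),(.485,-.300)]:
    V=views_for(xy,ims)
    print('both',np.round(fit_die(V,xy),4))
    for n in V:print(n,np.round(fit_die({n:V[n]},xy),4))
E
```

```text
top mat z 0.0012 0.0043
plate 1184 0.020884998892974137 ((647.407958984375, 124.08560180664062), (292.0646057128906, 274.24737548828125), 77.34749603271484)
top 157 [ 0.7406 -0.1783  0.0763]
top 62 [0.5731 0.2206 0.055 ]
top 72 [0.5611 0.1782 0.0554]
top 64 [0.5252 0.0531 0.0562]
top 75 [ 0.4891 -0.2005  0.0511]
top 65 [ 0.4755 -0.3116  0.0512]
scene mat z 0.002 0.0023
plate 1892 0.021495783558782008 ((560.78759765625, 158.3248748779297), (297.6441955566406, 77.97727966308594), 75.18915557861328)
top 65 [ 0.4852 -0.3095  0.0513]
top 63 [ 0.499  -0.1961  0.051 ]
top 115 [0.5371 0.0557 0.0555]
top 84 [ 0.7459 -0.1738  0.0812]
top 139 [0.5725 0.1809 0.0556]
top 126 [0.5859 0.2239 0.0554]
both [ 0.4916 -0.203  66.5446  0.2963]
top [ 0.4902 -0.202  70.2779  0.1355]
scene [  0.492   -0.2035 -25.2312   0.1003]Traceback (most recent call last):
  File "<stdin>", line 18, in <module>
  File "fit.py", line 23, in fit_die
    r=minimize(cost,[xy[0]*1e3,xy[1]*1e3,np.radians(a)*30],method='Nelder-Mead',options=dict(initial_simplex=np.array([xy[0]*1e3,xy[1]*1e3,np.radians(a)*30])+np.array([[0,0,0],[4,0,0],[0,4,0],[0,0,6]]),xatol=.05,fatol=1e-4))
    res = _minimize_neldermead(fun, x0, args, callback, bounds=bounds,
                               **options)
    fxcc = func(xcc)
    fx = function(np.copy(x), *(wrapper_args + args))
  File "fit.py", line 19, in cost
    t+=np.abs(hull_mask(n,box(p[0]/1e3,p[1]/1e3,p[2]/30,.012,.012,z0,z1),*b)-m).sum()/m.sum()
              ~~~~~~~~~^^^^^^^^^^^^^^^^^^^^^^^^^^^^^^^^^^^^^^^^^^^^^^^^^^^^^
  File "fit.py", line 8, in hull_mask
    uv=(proj(n,P)-[x0-.5,y0-.5])*S-.5
        ~~~~^^^^^
  File "h.py", line 22, in proj
    m=ctrl.camera_model(n);E=np.array(m['extrinsics'])
ValueError: time passes only in moves, steps and waits
```

```bash
python3 - <<'E'
s=open('h.py').read()
s=s.replace("def shot","M={n:ctrl.camera_model(n) for n in('top','scene')}\ndef shot",1).replace("m=ctrl.camera_model(n)","m=M[n]")
open('h.py','w').write(s)
open('fit.py','a').write('''
def nongreen(im):
    h=cv2.cvtColor(im,cv2.COLOR_RGB2HSV)
    return (~((h[...,0]>60)&(h[...,0]<88)&(h[...,1]>90))).astype(np.uint8)
def hb(x,y,a,cx,cy,hx,hy,z0,z1,b=0):
    c,s=np.cos(a),np.sin(a)
    return box(x+c*cx-s*cy,y+s*cx+c*cy,a+b,hx,hy,z0,z1)
def holder_parts(p,dies=(-88,44,88)):
    x,y,a,bx=p[0]/1e3,p[1]/1e3,p[2]/100,p[3]/1e3
    L=[hb(x,y,a,0,0,.035,.125,0,.02),hb(x,y,a,bx,.1475,.0425,.0225,0,.026)]
    L+=[hb(x,y,a,0,d/1e3,.012,.012,.02,.0555) for d in dies]
    t=p[4]/50; k=[-.036-.08*np.sin(t),.145-.08*np.cos(t)]
    L+=[hb(x,y,a,(k[0]-.036)/2,(k[1]+.145)/2,.006,.04,.03,.0375,-t),hb(x,y,a,-.036,.145,.011,.011,.026,.039),hb(x,y,a,*k,.007,.007,.03,.07)]
    return L
def fit_holder(ims,p0,cams=('top','scene')):
    V={}
    for n in cams:
        q=proj(n,box(p0[0]/1e3,p0[1]/1e3,p0[2]/100,.15,.2,0,.05));x0,y0=np.floor(q.min(0)).astype(int);x1,y1=np.ceil(q.max(0)).astype(int)
        m=nongreen(ims[n])[y0:y1,x0:x1];k,l=cv2.connectedComponents(m)
        u=np.round(proj(n,[p0[0]/1e3,p0[1]/1e3,.02])[0]).astype(int)-[x0,y0]
        V[n]=((l==l[u[1],u[0]]).astype(np.float32),(x0,y0,x1-x0,y1-y0))
    def cost(p):
        t=0
        for n,(m,b) in V.items():
            r=np.max([hull_mask(n,h,*b) for h in holder_parts(p)],0);t+=np.abs(r-m).sum()/m.sum()
        return t
    p0=np.array(p0,float)
    return minimize(cost,p0,method='Nelder-Mead',options=dict(initial_simplex=p0+np.r_[np.zeros((1,5)),5*np.eye(5)],xatol=.05,fatol=1e-5,maxiter=600))
''')
E
cat > run1.py <<'E'
from fit import *
D={n:np.load(n+'0.npz') for n in('top','scene')};ims={n:D[n]['im'] for n in D}
for xy in[(.4915,-.203),(.478,-.314)]:
    V=views_for(xy,ims)
    print('both',np.round(fit_die(V,xy),4))
    for n in V:print(n,np.round(fit_die({n:V[n]},xy),4))
p0=[547,133,np.radians(-16)*100,-7,80]
for c in(('top','scene'),('top',),('scene',)):
    r=fit_holder(ims,p0,c);print(c,r.x.round(2),np.degrees(r.x[2]/100).round(2),r.fun)
    if len(c)==2:
        for n in c:
            o=ims[n].copy();
            for h in holder_parts(r.x):
                cv2.polylines(o,[cv2.convexHull(np.round(proj(n,h)*1).astype(np.int32))],1,(255,0,255),1)
            u=proj(n,[r.x[0]/1e3,r.x[1]/1e3,0])[0].astype(int);o=o[u[1]-70:u[1]+70,u[0]-70:u[0]+70,::-1];cv2.imwrite(f'ov_{n}.png',cv2.resize(o,(400,400),interpolation=0))
cv2.imwrite('pics/ov.png',cv2.hconcat([cv2.imread('ov_top.png'),cv2.imread('ov_scene.png')]))
E
time python3 run1.py
```

```text
both [  0.4917  -0.2027 -22.7656   0.2943]
top [  0.4902  -0.2017 -19.9047   0.1346]
scene [  0.4922  -0.2033 -26.42     0.1013]
both [ 0.4791 -0.3143  5.1706  0.3247]
top [  0.4786  -0.3123 -86.1797   0.1322]
scene [  0.4793  -0.3163 -10.6028   0.1174]
('top', 'scene') [553.72 135.42 -27.49  -8.48  76.44] -15.75 0.24426856637001038
('top',) [552.97 136.16 -27.78  -7.98  77.79] -15.91 0.1174764484167099
('scene',) [554.27 135.22 -27.16  -8.1   74.91] -15.56 0.11644941568374634
real	0m20.699s
user	0m20.790s
sys	0m0.363s
```

View pics/ov.png

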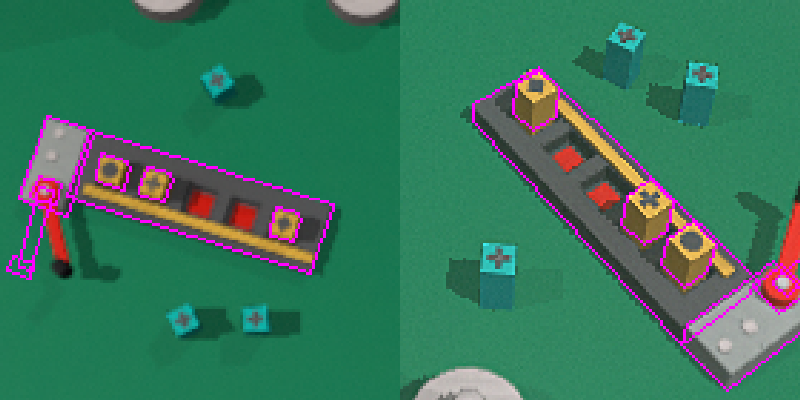

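The overlay shows the plate, block and dies aligned, but the lever is actually at a smaller angle: knob at about (62,268) in the left panel, against the modelled (20,268). I'll refit with a better lever start.

```bash
cat > run2.py <<'E'
from fit import *
D={n:np.load(n+'0.npz') for n in('top','scene')};ims={n:D[n]['im'] for n in D}
for c in(('top','scene'),('top',),('scene',)):
    r=fit_holder(ims,[553.5,135.5,-27.5,-8,55],c);print(c,r.x.round(2),np.degrees(r.x[2]/100).round(2),r.x[4]/50,r.fun)
    if len(c)==2:np.save('hp.npy',r.x)
p=np.load('hp.npy');a=p[2]/100;Rz=np.array([[np.cos(a),-np.sin(a)],[np.sin(a),np.cos(a)]]);o=p[:2]/1e3
def loc(P):return ((P[:,:2]-o)@Rz*1e3).round(1)
for n in ims:
    h=cv2.cvtColor(ims[n],cv2.COLOR_RGB2HSV);m=(((h[...,0]<6)|(h[...,0]>174))&(h[...,1]>150)&(h[...,2]>60)).astype(np.uint8)
    k,l,st,ce=cv2.connectedComponentsWithStats(m)
    for i in range(1,k):
        v,u=np.where(l==i);P=at_z(n,np.c_[u,v],.005)
        if 8<len(u)<150 and np.linalg.norm(P[0,:2]-o)<.12:
            q=loc(P);print(n,'felt',len(u),np.percentile(q,2,axis=0),np.percentile(q,98,axis=0))
for k in(-88,-44,0,44,88):print(k,(o+Rz@[0,k/1e3]).round(4))
E
python3 run2.py
```

```text
('top', 'scene') [553.39 135.5  -27.77  -8.08  50.77] -15.91 1.0154878268554148 0.09986335039138794
('top',) [552.74 136.37 -28.13  -7.79  50.82] -16.12 1.01636930443557 0.03684904798865318
('scene',) [554.17 135.63 -27.3   -7.98  50.75] -15.64 1.0150852512331752 0.051435310393571854
top felt 63 [-12.756  -9.776] [ 9.232 11.608]
top felt 63 [-12.352 -53.608] [  9.232 -32.492]
scene felt 50 [ -9.6   -54.508] [  6.8   -37.896]
scene felt 56 [ -8.3  -10.47] [7.69 7.24]
-88 [0.5293 0.0509]
-44 [0.5413 0.0932]
0 [0.5534 0.1355]
44 [0.5655 0.1778]
88 [0.5775 0.2201]
```

```bash
cat > plan.py <<'E'
import sys,numpy as np
from plant import ctrl
def steps(W,start=None):
    # W: list of (x,y,z,yaw of tool y in deg); prints tool-frame shift (m) and turn about tool z (rad)
    s=ctrl.get_state()
    from scipy.spatial.transform import Rotation as R
    r=R.from_quat(s['tcp_rot']).as_matrix();p=np.array(s['eef_pos']);a=np.degrees(np.arctan2(r[1,1],r[0,1]))
    print('t',round(s['time'],2),p.round(4),'yaw',round(a,2),'tilt',r[:2,2].round(4),'open',round(s['opening'],3),'F',np.round(s['contact_force'],1),'q',np.round(s['qpos'],2))
    if start:p=np.array(start[:3]);a=start[3]
    for w in W:
        d=np.array(w[:3])-p;c,q=np.cos(np.radians(a)),np.sin(np.radians(a))
        t=(w[3]-a+180)%360-180
        print(w,'->',np.round([-q*d[0]+c*d[1],c*d[0]+q*d[1],-d[2]],4),'turn',round(-np.radians(t),4),'dist',round(np.linalg.norm(d),3),'deg',round(t,1))
        p=np.array(w[:3]);a=w[3]
E
python3 - <<'E'
from plan import steps
steps([(.45,.40,.2,25),(.53,.10,.2,0),(.4915,-.203,.2,-22.8),(.4915,-.203,.028,-22.8)])
E
```

```text
t 0.7 [0.2464 0.6284 0.2314] yaw 68.58 tilt [0.0001 0.0001] open 1.005 F [-0.1 -0.1 -0.5] q [ 1.05  0.29  1.58 -0.    1.28 -0.15]
(0.45, 0.4, 0.2, 25) -> [-0.2729 -0.1383  0.0314] turn 0.7607 dist 0.308 deg -43.6
(0.53, 0.1, 0.2, 0) -> [-0.3057 -0.0543 -0.    ] turn 0.4363 dist 0.31 deg -25
(0.4915, -0.203, 0.2, -22.8) -> [-0.303  -0.0385 -0.    ] turn 0.3979 dist 0.305 deg -22.8
(0.4915, -0.203, 0.028, -22.8) -> [0.    0.    0.172] turn -0.0 dist 0.172 deg 0.0
```

Emit:
carry_out(deltas=[-0.273,-0.138,0.031,0,0,0.761,-0.273,-0.138,0.031,0,0,0.761,-0.273,-0.138,0.031,0,0,0.761,-0.273,-0.138,0.031,0,0,0.761,-0.273,-0.138,0.031,0,0,0.761], grip=100)

```text
time: 1.32
eef_pos: [0.4515, 0.3985, 0.2004]
tcp_rot: [0.538, 0.843, 0.0, 0.0]
contact_force: [1.4, 0.2, -0.6]
opening: 0.999
finger_force: 0.0
```

Emit:
carry_out(deltas=[-0.306,-0.054,0,0,0,0.436,-0.306,-0.054,0,0,0,0.436,-0.306,-0.054,0,0,0,0.436,-0.306,-0.054,0,0,0,0.436,-0.306,-0.054,0,0,0,0.436])

```text
time: 1.95
eef_pos: [0.5309, 0.098, 0.2008]
tcp_rot: [0.707, 0.707, 0.0, 0.0]
contact_force: [1.7, -0.2, -0.9]
opening: 1.003
finger_force: 0.0
```

Emit:
carry_out(deltas=[-0.303,-0.038,0,0,0,0.398,-0.303,-0.038,0,0,0,0.398,-0.303,-0.038,0,0,0,0.398,-0.303,-0.038,0,0,0,0.398,-0.303,-0.038,0,0,0,0.398])

```text
time: 2.58
eef_pos: [0.492, -0.2052, 0.2008]
tcp_rot: [0.833, 0.553, 0.0, 0.001]
contact_force: [1.3, 0.4, 0.2]
opening: 1.002
finger_force: 0.0
```

```bash
python3 - <<'E'
from plan import steps
steps([(.4915,-.203,.028,-22.8)])
E
```

```text
t 2.58 [ 0.492  -0.2052  0.2008] yaw -22.85 tilt [ 0.001  -0.0006] open 1.002 F [1.3 0.4 0.2] q [-0.59 -0.    1.95  0.    1.19 -0.19]
(0.4915, -0.203, 0.028, -22.8) -> [ 0.0018 -0.0013  0.1728] turn -0.0008 dist 0.173 deg 0.0
```

Emit:
carry_out(deltas=[0,0,0.05,0,0,0,0,0,0.1,0,0,0,0,0,0.145,0,0,0,0,0,0.167,0,0,0,0,0,0.172,0,0,0])

```text
time: 3.2
eef_pos: [0.4914, -0.2023, 0.0266]
tcp_rot: [0.833, 0.553, -0.001, -0.002]
contact_force: [-0.1, -0.2, 0.4]
opening: 1.001
finger_force: 0.0
```

Emit:
carry_out(deltas=[0,0,0,0,0,0])

```text
time: 3.32
eef_pos: [0.493, -0.2033, 0.029]
tcp_rot: [0.833, 0.553, 0.0, 0.0]
contact_force: [-0.1, -0.7, 0.8]
opening: 1.004
finger_force: 0.0
```

Emit:
carry_out(deltas=[0,0,0,0,0,0,0,0,0,0,0,0,0,0,0,0,0,0,0,0,0,0,0,0,0,0,0,0,0,0], grip=0, grip_force=60)

```text
time: 3.95
eef_pos: [0.4928, -0.2031, 0.0289]
tcp_rot: [0.833, 0.553, 0.0, 0.0]
contact_force: [-1.2, 1.0, 4.1]
opening: 0.27
finger_force: 59.7
```

Emit:
carry_out(deltas=[0,0,0,0,0,0,0,0,0,0,0,0,0,0,0,0,0,0])

```text
time: 4.32
eef_pos: [0.4928, -0.2031, 0.0289]
tcp_rot: [0.833, 0.553, 0.0, 0.0]
contact_force: [-1.4, 0.3, 4.2]
opening: 0.264
finger_force: 59.8
```

Emit:
carry_out(deltas=[0,0,-0.03,0,0,0,0,0,-0.08,0,0,0,0,0,-0.11,0,0,0,0,0,-0.11,0,0,0,0,0,-0.11,0,0,0])

```text
time: 4.95
eef_pos: [0.4911, -0.2021, 0.1359]
tcp_rot: [0.833, 0.553, -0.001, -0.002]
contact_force: [-0.2, -0.3, -2.6]
opening: 0.27
finger_force: 59.5
```

```bash
cat > held.py <<'E'
from fit import *
from plan import steps
import sys
# fit the pose of the held die: views of gold pixels near TCP
s=ctrl.get_state();p=np.array(s['eef_pos']);b=float(sys.argv[1]) # b: TCP height above die bottom
z0=p[2]-b
for n in('scene','top'):
    im,d=shot(n);np.savez('held_'+n+'.npz',im=im,d=d)
    c=cloud(n,d);m=gold(im).astype(bool)&(np.linalg.norm(c[...,:2]-p[:2],axis=2)<.06)&(d>0)
    print(n,m.sum(),c[m].min(0).round(4),c[m].max(0).round(4),np.median(c[m],0).round(4)) if m.sum() else print(n,0)
    q=proj(n,p)[0].astype(int);print('tcp px',q)
    o=im[q[1]-50:q[1]+50,q[0]-50:q[0]+50,::-1];cv2.imwrite(f'ov_{n}.png',cv2.resize(o,(400,400),interpolation=2))
cv2.imwrite('pics/'+sys.argv[2],cv2.hconcat([cv2.imread('ov_top.png'),cv2.imread('ov_scene.png')]))
steps([])
E
python3 held.py .027 held1.png
```

```text
scene 209 [ 0.4813 -0.2328  0.1103] [ 0.5275 -0.1855  0.3488] [ 0.5002 -0.1924  0.1406]
tcp px [272 180]
top 0
tcp px [389 246]
t 5.05 [ 0.491  -0.202   0.1354] yaw -22.81 tilt [-0.0042  0.0028] open 0.268 F [-0.7 -0.1 -2.3] q [-0.58  0.07  2.01 -0.    1.07 -0.18]
```

View pics/held1.png

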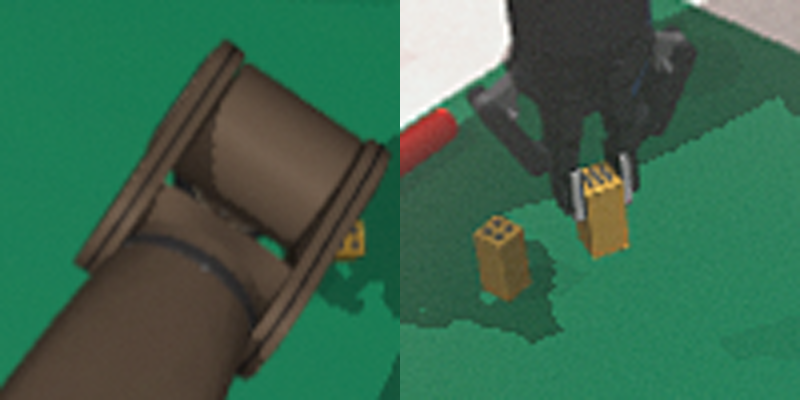

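The die is held upright, seen at about (600,215) in the right panel, and the second spare is undisturbed. Next I carry the held die to pocket 3.

```bash
python3 - <<'E'
from plan import steps
steps([(.54,-.03,.137,-18),(.5534,.1355,.137,-15.9)])
E
```

```text
t 5.05 [ 0.491  -0.202   0.1354] yaw -22.81 tilt [-0.0042  0.0028] open 0.268 F [-0.7 -0.1 -2.3] q [-0.58  0.07  2.01 -0.    1.07 -0.18]
(0.54, -0.03, 0.137, -18) -> [ 0.1775 -0.0215 -0.0016] turn -0.0839 dist 0.179 deg 4.8
(0.5534, 0.1355, 0.137, -15.9) -> [ 0.1615 -0.0384 -0.    ] turn -0.0367 dist 0.166 deg 2.1
```

Emit:
carry_out(deltas=[0.05,-0.006,0,0,0,-0.03,0.1,-0.012,0,0,0,-0.05,0.145,-0.018,0,0,0,-0.07,0.17,-0.021,0,0,0,-0.08,0.177,-0.022,0,0,0,-0.084])

```text
time: 5.68
eef_pos: [0.54, -0.0298, 0.1364]
tcp_rot: [0.808, 0.589, -0.001, -0.001]
contact_force: [-0.1, 0.9, -2.1]
opening: 0.266
finger_force: 59.4
```

Emit:
carry_out(deltas=[0.05,-0.012,0,0,0,-0.01,0.1,-0.024,0,0,0,-0.02,0.14,-0.033,0,0,0,-0.036,0.16,-0.038,0,0,0,-0.036,0.162,-0.038,0,0,0,-0.036])

```text
time: 6.3
eef_pos: [0.5544, 0.1346, 0.1375]
tcp_rot: [0.798, 0.603, -0.001, -0.0]
contact_force: [0.4, -0.1, -2.1]
opening: 0.267
finger_force: 59.4
```

Emit:
carry_out(deltas=[0,0,0,0,0,0,0,0,0,0,0,0,0,0,0,0,0,0])

```text
time: 6.68
eef_pos: [0.5548, 0.1336, 0.1384]
tcp_rot: [0.799, 0.602, -0.0, 0.0]
contact_force: [-0.2, -0.1, -2.5]
opening: 0.266
finger_force: 59.4
```

```bash
cat > heldfit.py <<'E'
from fit import *
import sys
from plan import steps
# fit held die in the scene view over (x,y,yaw), z from TCP; fingers hide its upper part, so fit gold + grey area bottom edges only
s=ctrl.get_state();p=np.array(s['eef_pos']);z0=p[2]-float(sys.argv[1]);n='scene'
im,d=shot(n);np.savez('hf.npz',im=im,d=d);c=cloud(n,d)
m=gold(im).astype(bool)&(d>0)&(np.linalg.norm(c[...,:2]-p[:2],axis=2)<.04)&(c[...,2]>z0-.01)&(c[...,2]<z0+.07)
q=proj(n,p)[0].astype(int);x0,y0=q-30;mm=m[y0:y0+60,x0:x0+60].astype(np.uint8)
mm=cv2.morphologyEx(mm,cv2.MORPH_CLOSE,np.ones((5,5),np.uint8)).astype(np.float32)
# lower 22 mm only is free of the fingers: count gold only under row of that height
def cost(P,a):
    # visible part: full hull; gold pixels outside cost 1, hull pixels below the tip height that are not gold cost 1
    h=hull_mask(n,box(P[0]/1e3,P[1]/1e3,a,.012,.012,z0,z0+.0505),x0,y0,60,60);lo=hull_mask(n,box(P[0]/1e3,P[1]/1e3,a,.012,.012,z0,z0+.022),x0,y0,60,60)
    return (mm*(1-h)).sum()+(lo*(1-mm)).sum()
a=np.radians(float(sys.argv[2]))
r=minimize(cost,p[:2]*1e3,args=(a,),method='Nelder-Mead',options=dict(initial_simplex=p[:2]*1e3+np.array([[0,0],[3,0],[0,3]])))
dx=r.x-p[:2]*1e3;print('die',r.x.round(2),r.fun,mm.sum(),'die-tcp in holder axes mm',np.array([np.cos(a)*dx[0]+np.sin(a)*dx[1],-np.sin(a)*dx[0]+np.cos(a)*dx[1]]).round(2))
print(c[m][:,2].min(),c[m].max(0))
o=im.copy();cv2.polylines(o,[cv2.convexHull(np.round(proj(n,box(r.x[0]/1e3,r.x[1]/1e3,a,.012,.012,z0,z0+.0505))).astype(np.int32))],1,(255,0,255),1)
cv2.imwrite('pics/'+sys.argv[3],cv2.resize(o[q[1]-45:q[1]+75,q[0]-60:q[0]+60,::-1],(600,600),interpolation=0))
E
python3 heldfit.py .028 -15.9 h2.png; python3 -c "
from plan import steps
steps([(.5534,.1355,.06,-15.9)])"
```

```text
die [554.94 134.3 ] 67.46875 243.0 die-tcp in holder axes mm [-0.06  0.72]
0.11182359964858034 [0.57369767 0.14936297 0.16428986]
t 6.72 [0.5548 0.1338 0.1384] yaw -15.99 tilt [ 0.0001 -0.0001] open 0.267 F [-0.7 -0.5 -3.1] q [ 0.06  0.15  1.91 -0.    1.08  0.34]
(0.5534, 0.1355, 0.06, -15.9) -> [ 0.0013 -0.0018  0.0784] turn -0.0016 dist 0.078 deg 0.1
```

View pics/h2.png

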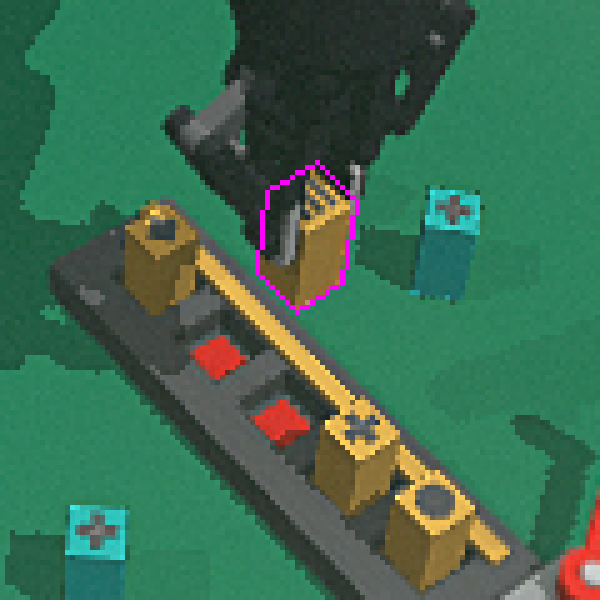

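The held die is at about (310,240), upright and aligned within 1 mm, with pockets 2 and 3 open below it (red at (220,357) and (282,422)). I'm descending to pocket 3.

Emit:
carry_out(deltas=[0.001,-0.0015,0.03,0,0,0,0.001,-0.0015,0.06,0,0,0,0.001,-0.0015,0.075,0,0,0,0.001,-0.0015,0.078,0,0,0,0.001,-0.0015,0.078,0,0,0])

```text
time: 7.35
eef_pos: [0.5543, 0.1359, 0.0612]
tcp_rot: [0.798, 0.602, 0.001, 0.0]
contact_force: [0.3, 0.8, -2.5]
opening: 0.264
finger_force: 59.4
```

Emit:
carry_out(deltas=[0,0,0,0,0,0,0,0,0.008,0,0,0,0,0,0.014,0,0,0,0,0,0.016,0,0,0,0,0,0.016,0,0,0])

```text
time: 7.98
eef_pos: [0.5533, 0.1359, 0.0439]
tcp_rot: [0.798, 0.602, -0.0, -0.0]
contact_force: [0.3, 1.0, -2.6]
opening: 0.272
finger_force: 59.4
```

Emit:
carry_out(deltas=[0,0,0.004,0,0,0,0,0,0.007,0,0,0,0,0,0.0095,0,0,0,0,0,0.0095,0,0,0,0,0,0.0095,0,0,0])

```text
time: 8.6
eef_pos: [0.5536, 0.1359, 0.0349]
tcp_rot: [0.798, 0.602, 0.0, 0.0]
contact_force: [0.3, 0.0, -3.4]
opening: 0.271
finger_force: 59.4
```

Emit:
carry_out(deltas=[0,0,0.0005,0,0,0,0,0,0.0005,0,0,0])

```text
time: 8.85
eef_pos: [0.5536, 0.1359, 0.0344]
tcp_rot: [0.798, 0.602, 0.0, 0.0]
contact_force: [0.1, -0.5, -2.8]
opening: 0.269
finger_force: 59.4
```

Emit:
carry_out(deltas=[0,0,0.0005,0,0,0,0,0,0.001,0,0,0,0,0,0.001,0,0,0])

```text
time: 9.22
eef_pos: [0.5537, 0.136, 0.034]
tcp_rot: [0.798, 0.602, -0.0, 0.0]
contact_force: [-1.4, -0.7, 2.6]
opening: 0.266
finger_force: 60.1
```

Emit:
carry_out(deltas=[0,0,0,0,0,0,0,0,0,0,0,0,0,0,0,0,0,0], grip=50)

```text
time: 9.6
eef_pos: [0.5537, 0.1359, 0.0334]
tcp_rot: [0.798, 0.602, 0.0, 0.0]
contact_force: [0.1, 0.1, -0.3]
opening: 0.499
finger_force: 0.0
```

Emit:
carry_out(deltas=[0,0,0,0,0,0,0,0,-0.02,0,0,0,0,0,-0.06,0,0,0,0,0,-0.1,0,0,0,0,0,-0.1,0,0,0])

```text
time: 10.22
eef_pos: [0.5569, 0.1362, 0.1395]
tcp_rot: [0.798, 0.602, 0.005, 0.003]
contact_force: [0.1, -0.2, -0.2]
opening: 0.506
finger_force: 0.0
```

```bash
python3 - <<'E'
from plan import steps
steps([(.53,-.15,.15,-10),(.4790,-.3143,.11,4),(.4790,-.3143,.028,4)])
E
```

```text
t 10.22 [0.5569 0.1362 0.1395] yaw -15.92 tilt [0.0108 0.0007] open 0.506 F [ 0.1 -0.2 -0.2] q [0.06 0.15 1.91 0.   1.07 0.34]
(0.53, -0.15, 0.15, -10) -> [-0.2826  0.0526 -0.0105] turn -0.1033 dist 0.288 deg 5.9
(0.479, -0.3143, 0.11, 4) -> [-0.1707 -0.0217  0.04  ] turn -0.2443 dist 0.177 deg 14
(0.479, -0.3143, 0.028, 4) -> [0.    0.    0.082] turn -0.0 dist 0.082 deg 0
```

Emit:
carry_out(deltas=[-0.06,0.012,-0.005,0,0,-0.03,-0.12,0.024,-0.01,0,0,-0.06,-0.18,0.036,-0.016,0,0,-0.08,-0.24,0.048,-0.016,0,0,-0.1,-0.282,0.056,-0.016,0,0,-0.103], grip=100)

```text
time: 10.85
eef_pos: [0.5292, -0.1529, 0.1494]
tcp_rot: [0.767, 0.642, -0.0, 0.0]
contact_force: [0.4, -0.4, -0.2]
opening: 1.0
finger_force: 0.0
```

Emit:
carry_out(deltas=[-0.05,-0.006,0,0,0,-0.07,-0.1,-0.013,0.01,0,0,-0.14,-0.145,-0.018,0.03,0,0,-0.2,-0.165,-0.021,0.04,0,0,-0.22,-0.171,-0.022,0.04,0,0,-0.22])

```text
time: 11.48
eef_pos: [0.4772, -0.3155, 0.108]
tcp_rot: [0.692, 0.722, 0.0, -0.002]
contact_force: [-0.7, 2.1, -0.2]
opening: 1.0
finger_force: 0.0
```

Emit:
carry_out(deltas=[0,0,0,0,0,0,0,0,0,0,0,0,0,0,0,0,0,0])

```text
time: 11.85
eef_pos: [0.4791, -0.3145, 0.1099]
tcp_rot: [0.691, 0.723, 0.0, 0.0]
contact_force: [0.2, -0.3, 0.3]
opening: 0.999
finger_force: 0.0
```

```bash
python3 - <<'E'
from fit import *
from plan import steps
im,d=shot('scene');xy=(.479,-.3143)
print(np.round(fit_die(views_for(xy,{'scene':im}),xy),4))
# die placed in pocket 3
c=cloud('scene',d);m=gold(im).astype(bool)&(c[...,2]>.047)&(abs(c[...,0]-.55)<.06)&(abs(c[...,1]-.13)<.12)
k,l,st,_=cv2.connectedComponentsWithStats(m.astype(np.uint8))
for i in range(1,k):
    if st[i,4]>15:print(st[i,4],c[l==i].mean(0).round(4),np.percentile(c[l==i][:,2],70).round(4))
steps([(.4790,-.3143,.028,2)])
E
```

```text
[  0.4802  -0.3157 -12.14     0.1165]
106 [0.5352 0.0535 0.0552] 0.0574
104 [0.5607 0.1389 0.055 ] 0.0573
120 [0.5702 0.1797 0.055 ] 0.057
116 [0.5831 0.2222 0.0548] 0.0568
t 11.9 [ 0.479  -0.3145  0.1098] yaw 2.65 tilt [ 0.0005 -0.0004] open 0.998 F [-0.7 -0.4 -0.1] q [-0.76  0.2   1.92  0.    1.02 -0.8 ]
(0.479, -0.3143, 0.028, 2) -> [ 0.0003 -0.      0.0818] turn 0.0113 dist 0.082 deg -0.6
```

Emit:
carry_out(deltas=[0,0,0.02,0,0,0.08,0,0,0.05,0,0,0.1,0,0,0.075,0,0,0.1,0,0,0.082,0,0,0.1,0,0,0.082,0,0,0.1])

```text
time: 12.52
eef_pos: [0.4787, -0.315, 0.0274]
tcp_rot: [0.726, 0.688, -0.0, -0.0]
contact_force: [0.1, 0.4, 0.2]
opening: 1.002
finger_force: 0.0
```

Emit:
carry_out(deltas=[0,0,0,0,0,0,0,0,0,0,0,0])

```text
time: 12.78
eef_pos: [0.4792, -0.3158, 0.0286]
tcp_rot: [0.726, 0.687, 0.0, 0.001]
contact_force: [-0.5, -0.7, -0.2]
opening: 0.999
finger_force: 0.0
```

Emit:
carry_out(deltas=[0,0,0,0,0,0,0,0,0,0,0,0,0,0,0,0,0,0,0,0,0,0,0,0,0,0,0,0,0,0], grip=0, grip_force=60)

```text
time: 13.4
eef_pos: [0.4788, -0.3155, 0.0276]
tcp_rot: [0.726, 0.687, -0.0, 0.0]
contact_force: [0.6, -0.1, 1.6]
opening: 0.271
finger_force: 58.6
```

Emit:
carry_out(deltas=[0,0,0,0,0,0,0,0,0,0,0,0,0,0,0,0,0,0])

```text
time: 13.78
eef_pos: [0.4788, -0.3155, 0.0276]
tcp_rot: [0.726, 0.687, -0.0, 0.0]
contact_force: [0.3, -0.4, 1.4]
opening: 0.272
finger_force: 58.6
```

Emit:
carry_out(deltas=[0,0,-0.03,0,0,0,0,0,-0.08,0,0,0,0,0,-0.11,0,0,0,0,0,-0.11,0,0,0,0,0,-0.11,0,0,0])

```text
time: 14.4
eef_pos: [0.4772, -0.3138, 0.1347]
tcp_rot: [0.726, 0.687, -0.0, -0.002]
contact_force: [-0.0, 0.6, -3.7]
opening: 0.268
finger_force: 58.6
```

```bash
python3 - <<'E'
from plan import steps
steps([(.53,-.09,.138,-10),(.5415,.094,.138,-15.9)])
E
```

```text
t 14.4 [ 0.4772 -0.3138  0.1347] yaw -3.15 tilt [-0.0034  0.0033] open 0.268 F [-0.   0.6 -3.7] q [-0.76  0.16  1.91  0.    1.07 -0.7 ]
(0.53, -0.09, 0.138, -10) -> [ 0.2264  0.0404 -0.0033] turn 0.1195 dist 0.23 deg -6.8
(0.5415, 0.094, 0.138, -15.9) -> [ 0.1832 -0.0206 -0.    ] turn 0.103 dist 0.184 deg -5.9
```

Emit:
carry_out(deltas=[0.05,0.01,0,0,0,0.03,0.1,0.018,0,0,0,0.06,0.15,0.027,0,0,0,0.09,0.2,0.036,0,0,0,0.12,0.226,0.04,0,0,0,0.12])

```text
time: 15.02
eef_pos: [0.5292, -0.0886, 0.134]
tcp_rot: [0.766, 0.643, -0.001, -0.003]
contact_force: [0.5, -0.2, -2.2]
opening: 0.266
finger_force: 58.4
```

Emit:
carry_out(deltas=[0.05,-0.006,0,0,0,0.03,0.1,-0.012,0,0,0,0.06,0.15,-0.017,0,0,0,0.09,0.175,-0.02,0,0,0,0.103,0.183,-0.0205,0,0,0,0.103])

```text
time: 15.65
eef_pos: [0.5407, 0.0934, 0.1344]
tcp_rot: [0.797, 0.603, -0.002, -0.002]
contact_force: [0.1, 0.4, -2.7]
opening: 0.27
finger_force: 58.4
```

Emit:
carry_out(deltas=[0,0,0,0,0,0,0,0,0,0,0,0,0,0,0,0,0,0])

```text
time: 16.02
eef_pos: [0.5426, 0.091, 0.1372]
tcp_rot: [0.799, 0.602, -0.0, 0.0]
contact_force: [0.5, -0.4, -3.5]
opening: 0.27
finger_force: 58.4
```

```bash
python3 heldfit.py .0275 -15.9 h3.png; python3 -c "
from plan import steps
steps([(.5413,.0932,.06,-15.9)])"
```

```text
die [542.98  92.32] 56.765625 255.0 die-tcp in holder axes mm [-0.03  1.35]
0.10955092080000049 [0.56173589 0.10823568 0.16449404]
t 16.07 [0.5427 0.0911 0.1373] yaw -16.01 tilt [ 0.     -0.0001] open 0.273 F [-0.8  0.1 -3.6] q [-0.02  0.11  1.96 -0.    1.07  0.26]
(0.5413, 0.0932, 0.06, -15.9) -> [ 0.0016 -0.0019  0.0773] turn -0.0019 dist 0.077 deg 0.1
```

View pics/h3.png

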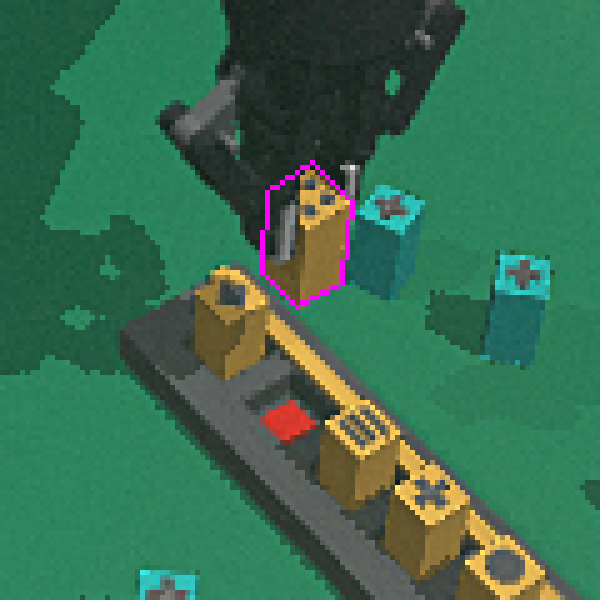

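The first die (three bars) stands properly in pocket 3 at about (360,450), and the second is held upright above. I'm lowering it into pocket 2 (red at (290,422)).

Emit:
carry_out(deltas=[0.001,-0.0015,0.03,0,0,0,0.001,-0.0015,0.06,0,0,0,0.001,-0.0015,0.074,0,0,0,0.001,-0.0015,0.077,0,0,0,0.001,-0.0015,0.077,0,0,0])

```text
time: 16.7
eef_pos: [0.5423, 0.0933, 0.0612]
tcp_rot: [0.798, 0.602, 0.001, 0.001]
contact_force: [-0.7, 1.0, -1.4]
opening: 0.273
finger_force: 58.5
```

Emit:
carry_out(deltas=[0,0,0,0,0,0,0,0,0.008,0,0,0,0,0,0.014,0,0,0,0,0,0.016,0,0,0,0,0,0.016,0,0,0])

```text
time: 17.32
eef_pos: [0.5412, 0.0935, 0.0439]
tcp_rot: [0.798, 0.602, -0.0, -0.0]
contact_force: [0.9, 0.9, -2.6]
opening: 0.269
finger_force: 58.5
```

Emit:
carry_out(deltas=[0,0,0.004,0,0,0,0,0,0.007,0,0,0,0,0,0.009,0,0,0,0,0,0.009,0,0,0,0,0,0.009,0,0,0])

```text
time: 17.95
eef_pos: [0.5414, 0.0934, 0.0353]
tcp_rot: [0.798, 0.602, -0.0, -0.0]
contact_force: [-0.6, -0.3, -2.6]
opening: 0.266
finger_force: 58.6
```

Emit:
carry_out(deltas=[0,0,0.0005,0,0,0,0,0,0.0005,0,0,0])

```text
time: 18.2
eef_pos: [0.5415, 0.0934, 0.0349]
tcp_rot: [0.798, 0.602, 0.0, 0.0]
contact_force: [1.1, -0.7, -3.0]
opening: 0.267
finger_force: 58.5
```

Emit:
carry_out(deltas=[0,0,0.0005,0,0,0,0,0,0.001,0,0,0,0,0,0.0013,0,0,0])

```text
time: 18.58
eef_pos: [0.5414, 0.0934, 0.0335]
tcp_rot: [0.798, 0.602, -0.0, 0.0]
contact_force: [-0.3, -0.2, -1.5]
opening: 0.273
finger_force: 58.6
```

Emit:
carry_out(deltas=[0,0,0.0005,0,0,0,0,0,0.0005,0,0,0])

```text
time: 18.82
eef_pos: [0.5414, 0.0934, 0.0329]
tcp_rot: [0.798, 0.602, -0.0, -0.0]
contact_force: [0.1, -0.7, -3.1]
opening: 0.269
finger_force: 58.5
```

Emit:
carry_out(deltas=[0,0,0,0,0,0,0,0,0,0,0,0,0,0,0,0,0,0], grip=50)

```text
time: 19.2
eef_pos: [0.5418, 0.0935, 0.0335]
tcp_rot: [0.798, 0.602, 0.0, 0.0]
contact_force: [-0.0, 0.2, 0.6]
opening: 0.5
finger_force: 0.0
```

Emit:
carry_out(deltas=[0,0,0,0,0,0,0,0,-0.02,0,0,0,0,0,-0.06,0,0,0,0,0,-0.1,0,0,0,0,0,-0.1,0,0,0])

```text
time: 19.82
eef_pos: [0.5443, 0.0935, 0.1374]
tcp_rot: [0.798, 0.602, 0.003, 0.003]
contact_force: [0.2, -0.7, 0.6]
opening: 0.501
finger_force: 0.0
```

```bash
python3 - <<'E'
from fit import *
from plan import steps
im,d=shot('scene');c=cloud('scene',d);m=gold(im).astype(bool)&(c[...,2]>.047)&(c[...,2]<.07)&(abs(c[...,0]-.55)<.06)&(abs(c[...,1]-.13)<.12)
k,l,st,_=cv2.connectedComponentsWithStats(m.astype(np.uint8))
for i in range(1,k):
    if st[i,4]>15:print(st[i,4],c[l==i].mean(0).round(4),np.percentile(c[l==i][:,2],70).round(4))
p=np.load('hp.npy');a=p[2]/100
Rz=np.array([[np.cos(a),-np.sin(a)],[np.sin(a),np.cos(a)]])
def kn(t,r=.08):return p[:2]/1e3+Rz@[-.036-r*np.sin(t),.145-r*np.cos(t)]
for t in(1.2,1.015,.8,.6,.4,.2,0):print(t,kn(t).round(4))
h=cv2.cvtColor(im,cv2.COLOR_RGB2HSV)
b=(h[...,2]<60)&(abs(c[...,0]-.48)<.05)&(abs(c[...,1]-.26)<.05)&(c[...,2]>.045)&(c[...,2]<.085)
print('knob',b.sum(),c[b].mean(0).round(4),np.median(c[b],0).round(4),[ (r['score'],r['uv']) for r in ctrl.find_in('scene','lever_knob')])
steps([])
E
```

```text
101 [0.5352 0.0528 0.055 ] 0.0571
111 [0.548  0.0976 0.0552] 0.0571
107 [0.5605 0.1391 0.0549] 0.0575
124 [0.5704 0.1796 0.0554] 0.0573
112 [0.5827 0.2225 0.0549] 0.0567
1.2 [0.4789 0.2774]
1.015 [0.4816 0.2629]
0.8 [0.4881 0.2469]
0.6 [0.497  0.2337]
0.4 [0.5084 0.2225]
0.2 [0.5217 0.2138]
0 [0.5366 0.2079]
knob 80 [0.4875 0.264  0.0626] [0.4884 0.2642 0.0642] [(0.75, [439.4, 320.1])]
t 19.93 [0.5413 0.0935 0.1331] yaw -15.93 tilt [0.0004 0.    ] open 0.499 F [-0.4 -0.3 -1.1] q [-0.01  0.11  1.97  0.    1.06  0.26]
```

All five dies are down at the same height. Next I plan the lever push with closed fingers from outside the knob.

```bash
cat > lev.py <<'E'
import numpy as np
from plan import steps
p=np.load('hp.npy');A=p[2]/100
Rz=np.array([[np.cos(A),-np.sin(A)],[np.sin(A),np.cos(A)]])
def pose(t,off,z):
    k=np.array([-.036-.08*np.sin(t),.145-.08*np.cos(t)])-off*np.array([np.cos(t),-np.sin(t)])
    w=p[:2]/1e3+Rz@k;return (*w.round(4).tolist(),z,float(np.degrees(A-t).round(2)))
def rows(start,poses):
    a=np.radians(start[3]);o=[]
    for w in poses:
        d=np.array(w[:3])-start[:3];c,q=np.cos(a),np.sin(a)
        o+=[round(float(v),4) for v in(-q*d[0]+c*d[1],c*d[0]+q*d[1],-d[2],0,0,-(np.radians(w[3])-a))]
    return o
E
python3 - <<'E'
from lev import *
s=pose(1.015,.042,.15)
steps([(.50,.2,.15,-45),s,pose(1.015,.042,.047)])
s=pose(1.015,.042,.047)
for T in([(1.015,.034),(1.015,.028),(1.0,.0235),(.93,.0225),(.85,.0225)],[(t,.0225) for t in(.77,.69,.61,.53,.45)],[(t,.0225) for t in(.37,.29,.21,.14,.08)]):
    q=[pose(t,o,.047) for t,o in T];print(rows(s,q));s=q[-1]
E
```

```text
t 19.93 [0.5413 0.0935 0.1331] yaw -15.93 tilt [0.0004 0.    ] open 0.499 F [-0.4 -0.3 -1.1] q [-0.01  0.11  1.97  0.    1.06  0.26]
(0.5, 0.2, 0.15, -45) -> [ 0.0911 -0.069  -0.0169] turn 0.5074 dist 0.116 deg -29.1
(0.4701, 0.3032, 0.15, -74.07) -> [ 0.0518 -0.0941 -0.    ] turn 0.5074 dist 0.107 deg -29.1
(0.4701, 0.3032, 0.047, -74.07) -> [0.    0.    0.103] turn -0.0 dist 0.103 deg 0.0
[0.0, 0.008, -0.0, 0.0, 0.0, -0.0, -0.0, 0.0139, -0.0, 0.0, 0.0, -0.0, -0.0004, 0.0196, -0.0, 0.0, 0.0, -0.015, -0.0017, 0.0263, -0.0, 0.0, 0.0, -0.085, -0.0026, 0.0329, -0.0, 0.0, 0.0, -0.1651]
[-0.0015, 0.0065, -0.0, 0.0, 0.0, -0.0799, -0.0025, 0.013, -0.0, 0.0, 0.0, -0.1599, -0.003, 0.0196, -0.0, 0.0, 0.0, -0.24, -0.003, 0.0263, -0.0, 0.0, 0.0, -0.3199, -0.0025, 0.0329, -0.0, 0.0, 0.0, -0.3999]
[-0.0015, 0.0064, -0.0, 0.0, 0.0, -0.0801, -0.0025, 0.013, -0.0, 0.0, 0.0, -0.16, -0.003, 0.0197, -0.0, 0.0, 0.0, -0.2402, -0.003, 0.0255, -0.0, 0.0, 0.0, -0.3101, -0.0027, 0.0304, -0.0, 0.0, 0.0, -0.37]
```

Emit:
carry_out(deltas=[0.04,-0.03,-0.017,0,0,0.15,0.08,-0.06,-0.017,0,0,0.3,0.091,-0.069,-0.017,0,0,0.45,0.091,-0.069,-0.017,0,0,0.507,0.091,-0.069,-0.017,0,0,0.507], grip=0, grip_force=20)

```text
time: 20.55
eef_pos: [0.4987, 0.1999, 0.148]
tcp_rot: [0.924, 0.383, -0.002, -0.0]
contact_force: [-0.6, -0.2, -0.8]
opening: 0.001
finger_force: 0.0
```

Emit:
carry_out(deltas=[0.025,-0.045,0,0,0,0.15,0.05,-0.09,0,0,0,0.3,0.052,-0.094,0,0,0,0.45,0.052,-0.094,0,0,0,0.507,0.052,-0.094,0,0,0,0.507])

```text
time: 21.18
eef_pos: [0.4698, 0.3028, 0.1489]
tcp_rot: [0.99, 0.14, -0.001, 0.0]
contact_force: [0.4, 0.7, 0.7]
opening: 0.001
finger_force: 0.0
```

Emit:
carry_out(deltas=[0,0,0.02,0,0,0,0,0,0.06,0,0,0,0,0,0.095,0,0,0,0,0,0.103,0,0,0,0,0,0.103,0,0,0])

```text
time: 21.8
eef_pos: [0.4704, 0.3028, 0.0469]
tcp_rot: [0.99, 0.139, -0.0, 0.0]
contact_force: [-0.8, -0.4, 1.0]
opening: 0.001
finger_force: 0.0
```

Emit:
carry_out(deltas=[0,0,0,0,0,0,0,0,0,0,0,0])

```text
time: 22.05
eef_pos: [0.4714, 0.3036, 0.0487]
tcp_rot: [0.99, 0.139, 0.001, -0.0]
contact_force: [-0.6, 1.0, -0.4]
opening: 0.004
finger_force: 0.0
```

```bash
python3 - <<'E'
from lev import *
from h import *
steps([pose(1.015,.042,.047)])
im,d=shot('scene');u=proj('scene',[.49,.26,.05])[0].astype(int)
cv2.imwrite('pics/l1.png',cv2.resize(im[u[1]-90:u[1]+60,u[0]-100:u[0]+100,::-1],(800,600),interpolation=2))
E
```

```text
t 22.05 [0.4714 0.3036 0.0487] yaw -74.02 tilt [0.0027 0.0011] open 0.004 F [-0.6  1.  -0.4] q [ 0.39  0.26  1.98 -0.    0.9   1.68]
(0.4701, 0.3032, 0.047, -74.07) -> [-0.0013 -0.      0.0017] turn 0.0009 dist 0.002 deg -0.1
```

View pics/l1.png

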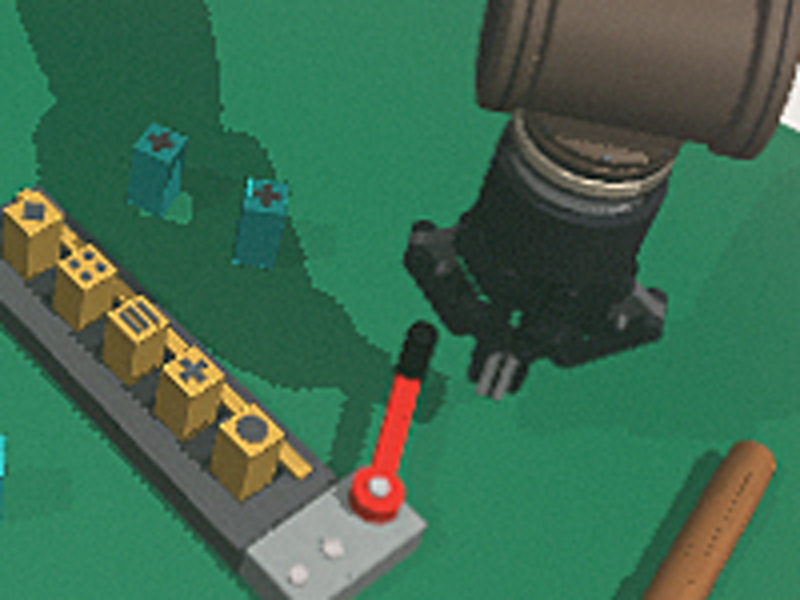

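All five dies are seated. The closed fingers are at about (497,375), beside the knob at (417,345) on its outer side. Now I'll push the lever.

Emit:
carry_out(deltas=[0,0.008,0,0,0,0,0,0.014,0,0,0,0,0,0.02,0,0,0,-0.015,-0.002,0.026,0,0,0,-0.085,-0.003,0.033,0,0,0,-0.165])

```text
time: 22.72
eef_pos: [0.4768, 0.2704, 0.0471]
tcp_rot: [0.975, 0.221, 0.0, -0.0]
contact_force: [1.1, 1.6, -0.5]
opening: -0.002
finger_force: 0.6
```

Emit:
carry_out(deltas=[-0.0015,0.0065,0,0,0,-0.08,-0.0025,0.013,0,0,0,-0.16,-0.003,0.0195,0,0,0,-0.24,-0.003,0.0265,0,0,0,-0.32,-0.0025,0.033,0,0,0,-0.4])

```text
time: 23.35
eef_pos: [0.4885, 0.2395, 0.047]
tcp_rot: [0.912, 0.411, 0.0, -0.0]
contact_force: [-0.3, 1.8, 0.6]
opening: 0.001
finger_force: 0.6
```

Emit:
carry_out(deltas=[-0.0015,0.0065,0,0,0,-0.08,-0.0025,0.013,0,0,0,-0.16,-0.003,0.0195,0,0,0,-0.24,-0.003,0.0255,0,0,0,-0.31,-0.0025,0.0305,0,0,0,-0.37])

```text
time: 23.98
eef_pos: [0.5093, 0.2172, 0.0469]
tcp_rot: [0.821, 0.571, -0.0, -0.0]
contact_force: [-1.2, 0.2, 0.9]
opening: -0.002
finger_force: 0.6
```

```bash
cat > levang.py <<'E'
from lev import *
from h import *
steps([pose(0,.0225,.047)])
def ang(n):
    im,d=shot(n);h=cv2.cvtColor(im,cv2.COLOR_RGB2HSV)
    m=(((h[...,0]<6)|(h[...,0]>174))&(h[...,1]>150)&(h[...,2]>60))
    v,u=np.where(m);P=at_z(n,np.c_[u,v],.0375)[:,:2];q=(P-p[:2]/1e3)@Rz-[-.036,.145]
    r=np.linalg.norm(q,axis=1);k=(r>.02)&(r<.072)&(q[:,1]<.03);g=q[k]
    if len(g):print(n,len(g),'lever angle',np.median(np.arctan2(-g[:,0],-g[:,1])).round(3),'rmax',r[k].max().round(3))
    return im,d
for n in('scene','top'):im,d=ang(n)
E
python3 levang.py
```

```text
t 23.98 [0.5093 0.2172 0.0469] yaw -20.33 tilt [-0.0011  0.0002] open -0.002 F [-1.2  0.2  0.9] q [0.22 0.25 1.99 0.   0.9  0.57]
(0.515, 0.214, 0.047, -15.91) -> [-0.001   0.0064 -0.0001] turn -0.0772 dist 0.007 deg 4.4
scene 154 lever angle 0.016 rmax 0.072
```

Emit:
carry_out(deltas=[0,0.002,0,0,0,-0.03,-0.0005,0.004,0,0,0,-0.06,-0.0005,0.005,0,0,0,-0.077,-0.0005,0.005,0,0,0,-0.077])

```text
time: 24.58
eef_pos: [0.514, 0.2153, 0.0469]
tcp_rot: [0.799, 0.602, -0.0, -0.0]
contact_force: [-0.8, 0.6, -1.1]
opening: -0.002
finger_force: 0.4
```

```bash
python3 levang.py
```

```text
t 24.57 [0.514  0.2153 0.0469] yaw -16.04 tilt [-0.0002 -0.    ] open -0.002 F [-0.8  0.6 -1.1] q [ 0.21  0.26  1.99 -0.    0.9   0.49]
(0.515, 0.214, 0.047, -15.91) -> [-0.001   0.0013 -0.0001] turn -0.0023 dist 0.002 deg 0.1
scene 159 lever angle -0.058 rmax 0.072
```

Emit:
carry_out(deltas=[0,0.001,0,0,0,0,0,0.002,0,0,0,0,0,0.002,0,0,0,0])

```text
time: 25.05
eef_pos: [0.5153, 0.2149, 0.0469]
tcp_rot: [0.799, 0.601, -0.001, -0.001]
contact_force: [-3.0, 0.4, 1.8]
opening: 0.002
finger_force: 2.0
```

Emit:
carry_out(deltas=[0,0.001,0,0,0,0,0,0.002,0,0,0,0,0,0.002,0,0,0,0])

```text
time: 25.42
eef_pos: [0.5154, 0.2148, 0.0468]
tcp_rot: [0.799, 0.601, -0.002, -0.002]
contact_force: [-9.2, 0.8, 6.8]
opening: -0.0
finger_force: 4.8
```

The lever is against its stop: 9 N with no further motion. I'm backing off and checking.

Emit:
carry_out(deltas=[0,-0.01,0,0,0,0,0,-0.03,0,0,0,0,0,-0.04,-0.03,0,0,0,0,-0.04,-0.08,0,0,0,0,-0.04,-0.12,0,0,0])

```text
time: 26.05
eef_pos: [0.479, 0.2256, 0.1689]
tcp_rot: [0.799, 0.602, 0.001, 0.001]
contact_force: [1.3, -0.0, 0.1]
opening: -0.001
finger_force: 0.0
```

Emit:
carry_out(deltas=[0.06,-0.01,-0.03,0,0,0,0.12,-0.02,-0.06,0,0,0,0.18,-0.03,-0.08,0,0,0,0.23,-0.03,-0.08,0,0,0,0.23,-0.03,-0.08,0,0,0])

```text
time: 26.68
eef_pos: [0.5135, 0.4582, 0.2461]
tcp_rot: [0.798, 0.603, 0.0, -0.0]
contact_force: [-0.5, -0.6, 0.3]
opening: 0.003
finger_force: 0.0
```

Emit:
carry_out(deltas=[0,0,0,0,0,0,0,0,0,0,0,0])

```text
time: 26.92
eef_pos: [0.5139, 0.4535, 0.2471]
tcp_rot: [0.799, 0.601, -0.0, 0.0]
contact_force: [-0.1, 0.8, 0.3]
opening: 0.003
finger_force: 0.0
```

```bash
cat >> levang.py <<'E'
im,d=shot('scene','fin_s.png');c=cloud('scene',d);m=gold(im) if 0 else None
from fit import gold
m=gold(im).astype(bool)&(c[...,2]>.047)&(c[...,2]<.07)&(abs(c[...,0]-.55)<.06)&(abs(c[...,1]-.13)<.12)
k,l,st,_=cv2.connectedComponentsWithStats(m.astype(np.uint8))
for i in range(1,k):
    if st[i,4]>15:print(st[i,4],c[l==i].mean(0).round(4),np.percentile(c[l==i][:,2],70).round(4))
t,_=shot('top')
cv2.imwrite('pics/fin.png',cv2.hconcat([cv2.resize(t[160:280,190:310,::-1],(400,400),interpolation=2),cv2.resize(im[230:370,310:450,::-1],(400,400),interpolation=2)]))
E
python3 levang.py
```

```text
t 26.93 [0.5139 0.4535 0.2471] yaw -16.1 tilt [ 0.0001 -0.0003] open 0.003 F [-0.1  0.8  0.3] q [ 0.58  0.3   1.53 -0.    1.31  0.86]
(0.515, 0.214, 0.047, -15.91) -> [-0.2298  0.0675  0.2001] turn -0.0033 dist 0.312 deg 0.2
scene 159 lever angle -0.06 rmax 0.072
top 85 lever angle 0.027 rmax 0.071
108 [0.5354 0.0537 0.0549] 0.0572
114 [0.5478 0.0977 0.055 ] 0.0571
100 [0.5608 0.139  0.0547] 0.057
120 [0.5702 0.1797 0.0551] 0.0572
116 [0.583  0.2221 0.0549] 0.0568
```

View pics/fin.png

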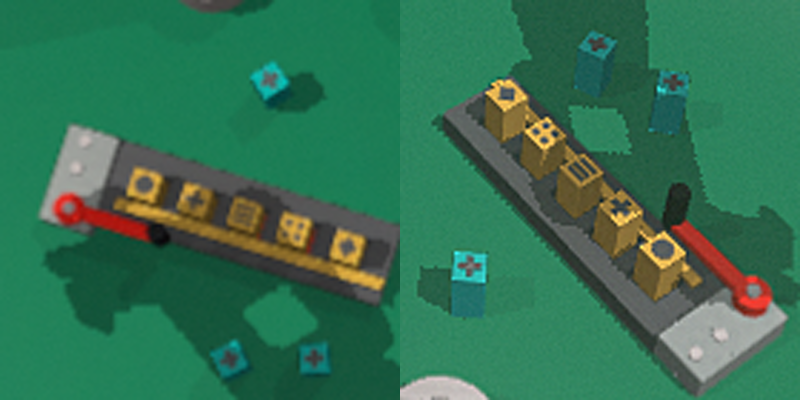

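The final picture shows all five dies upright and level in the row. The red lever lies shut along it, with the knob at (158,235) in the left panel. The arm is clear, so I'm handing in.

```bash
python3 -c "
from plant import ctrl
print(ctrl.sign_off())"
```

```text
the job is handed in; nothing more can be done
None
```

The job is handed in: both spare dies stand fully down in pockets 2 and 3, the red lever is shut against its stop, and the set dies held position; I did not measure the bystanders again, but the arm kept clear of them. The hand-in returned no pass or fail result.

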